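# Mount the chuck disc on the probe stage and switch on its clamp

### The arm

A 6-joint arm with a two-finger parallel gripper is mounted at the origin on the work surface. World frame = base frame: x ahead of the robot, y to its left, z up, the work surface at z = 0. Lengths are in m, angles in rad, forces in N, time in s.
With the tool pointing down it reaches from about 0.325 to 0.775 m from the base axis. Payload 5.5 kg.
Tool frame: the origin (TCP) lies between the finger pads; the fingertips stand 8 mm ahead of it and the grasp point (between the pads) lies 11 mm behind it (tcp_to_tips is the distance from the TCP to the fingertips, in m); z points along the fingers, y is the direction in which the jaws open and shut (so a half turn about z gives the same grasp; the last joint's range is limited). The gripper opens to 88 mm and grips with 3 to 60 N. Pads are 20 mm wide; open, the fingers measure 115 mm over their backs; the gripper's body (75 mm by 178 mm) begins 61 mm behind the grasp point.
Start: joints at [1.222, 0.091, 1.231, -0, 1.82, -0.057], TCP at [0.173, 0.575, 0.231] pointing down, gripper open.
Joint ranges: [-2.87, 2.87], [-0.86, 2.18], [0.17, 2.46], [-1.51, 4.65], [0.06, 2.69], [-2.65, 2.65]. Speed limits (rad/s): [2.57, 2.57, 3.01, 3.14, 3.14, 3.14].

### API

Orientations are given as a unit quaternion [w, x, y, z].
In Python, from bench import * gives the robot as it stands. Calls block until the motion is done:
- move_to(position, orientation): joint-space move of the TCP to a pose.
- move_l(position, speed=0.15, orientation=None): straight line of the TCP; orientation=None keeps the orientation; speed is the mean speed in m/s.
- movej(angles): joint-space move.
- gripper_open() and close(): open the fingers fully, or close them until they stop; the grip force is fixed at half the most.
- hold(seconds).
- inverse_kinematics(position, orientation): joint angles nearest the present ones, or None.
- state(): the state.
- get_image(name): name is "side" or "top"; returns a dict with "frame" (420x560x3 uint8, blue, green, red), "depth" (420x560 float32, m along the optical axis (not along the pixel's ray), 0 where there is no reading), "camera_matrix" (3x3 intrinsics, pixels), "k1" (the pictures are not rectified: a ray, as slopes to the right and down, at radius r is drawn at 1 + k1 r^2 times it, then the intrinsics apply), "view" (4x4, takes a point from world to camera coordinates). Camera axes: x right, y up, looking along -z (the intrinsics and any distortion apply to the point x, -y, -z); pixel columns grow to the right and rows downward; lengths in m; the calibration is good to about 2 mm. A picture is of the moment at which its call begins.
A pose or a line that the arm cannot do raises IKError and nothing moves.
- job_done(): hands the job in, once; it reports no verdict.
The state is a dict: "time": time; "joint_pos": joint angles; "dq": joint speeds; "joint_torque": joint torques, N m; "ee_pos": TCP position; "ee_rot": TCP orientation; "ft_force": force on the tool from outside, world axes, zero at the start; "moment": the same for the moment, N m; "finger_gap": finger opening in m.
Only numpy, scipy, OpenCV 4.12 (cv2) and the standard library are available. Lean on these libraries where they do the work, as an engineer would, in place of code of your own. Each camera call takes 0.05 s, during which the arm holds its last target.

### The job

Draw the aluminium chuck disc out of its rack by the blue rim tab, lay it flat on the middle of the black mat and let go; then take it by the black centre knob, turn it so that its holes line up with the hub's studs, lower it (never drop it) until it sits flat and fully home on the hub, and let go. Then swing the red guard up, flip the clamp toggle beneath it fully across to the left, and close the guard again, leaving everything else on the bench where it is.

Things in the scene. Friction and masses are not known exactly. Their poses are not given: they have to be found in the camera images.
- disc_knob (a point): loose aluminium chuck disc, 124 mm across, 8 mm thick, 0.2 to 0.37 kg; the point is the middle of its black bar knob, 36 mm long (x), 14 mm wide (y), rising from 8 to 40 mm above the disc's underside; point 24 mm above the underside. z up. Three 12 mm through holes lie 44 mm from the centre, in direction +x and 120 degrees either side of it
- disc_tab (a point): middle of the blue lift tab on the same disc, near its rim, 50 mm from the knob's middle along the disc's -x, at the same height and with the same axes: 22 mm (x) by 12 mm (y), 32 mm tall, from 8 to 40 mm above the disc's underside
- mat (a point): centre of the top of the black rubber mat, 130 x 130 mm, 3 mm above the bench, fixed in front of the disc rack. x points from the mat straight into the rack
- rack_floor (a point): point on the rack's floor, 10 mm above the bench, 125 mm from the mat's centre; axes as the mat's. The stored disc lies flat, centred within 4 mm of it. The floor begins 45 mm in front of it (-x); side walls 138 mm apart and a white roof (47 to 53 mm above this floor) run from 20 mm in front of it to 25 mm behind; a 12 mm stop is 64 mm behind. The knob is under the roof, the tab in front; no lip: the disc slides out
- hub_top (a point): centre of the hub's upper face, 42 mm above the bench, on the round stage (144 mm across); nothing of it turns. The hub is 116 mm across. Three brass studs, 8 mm thick, 15 mm tall, the last 6 mm tapered, stand 44 mm from the centre in direction +x and 120 degrees either side of it. The disc may go on in any of the three ways
- guard_hinge (a point): middle of the hinge of the red see-through guard, on top of the grey switch box (130 x 110 x 40 mm), 40 mm above the bench. x points to the box's back, y left along the hinge. Closed, the guard reaches 50 mm from the hinge along -x, 58 mm wide, 40 mm tall; its red lift tab, 34 mm wide on the front top edge, rises to 60 mm above the hinge. Box top: from -72 to +58 mm in x, +-55 in y
- guard (a joint): guard angle in rad: 0 closed, 1.35 fully open, swung up and back about the hinge. Follow the arc with the lift tab, pushed from in front or pinched: a straight level push slides down the front and binds. It weighs 60 g and swings freely; past about 0.85 it falls open by itself, below that it falls shut
- toggle_tip (a point): centre of the white 12 mm ball at the end of the toggle lever under the guard. The lever pivots 27 mm in front of the guard's hinge and 3.5 mm above it; 28 mm from pivot to ball centre. Off, it leans right (-y of the guard_hinge point); on, left (+y)
- toggle (a joint): toggle angle in rad: 0 off (leaning 0.5 rad to the right), 1.0 on (leaning 0.5 rad to the left). It stays where it is left; about 1.2 N sideways at the ball moves it
- screw_jar: amber screw jar, 48 mm across, 55 mm tall; origin at its underside. Not to be disturbed
- driver: green-handled screwdriver, 160 mm long, lying; origin at its underside. Not to be disturbed
- objective: dark microscope objective standing upright, 36 mm across, 45 mm tall; origin at its underside. Not to be disturbed
- sample_box: blue sample box with clear lid, 60 x 60 x 32 mm; origin at its underside. Not to be disturbed
- parts_case: orange case, 56 x 80 x 35 mm; origin at its underside. Not to be disturbed
- weight: brass test weight with a knob, 44 mm across, 50 mm tall; origin at its underside. Not to be disturbed
There are look-alikes about, which are no part of the job. Leave any purple look-alike of the part that bears guard_hinge alone.

How it is judged:
By the outcome, as a careful person would: the job done as asked, in the order asked, and still so for the second after the job is handed in, with the robot touching nothing.
It also fails if it takes over 64 s, if anything falls off the work surface, if the arm or the gripper's body presses on something with over 40 N, if the wrist force passes 120 N, or if a joint passes its speed limit or range.

## Working session

There is one attempt and no reset: what is moved stays moved. The work goes in short steps, each a Python script; the robot and the scene stay as the last script left them, time stands still between calls to the robot, and variables do not carry over. Pictures are saved under pics/ and viewed, and the job is handed in when it is done.

```bash
ls; mkdir -p pics; cat > h.py <<'E'
from bench import *
import numpy as np, cv2
def snap(n,tag):
    im=get_image(n); cv2.imwrite(f'pics/{tag}.png',im['frame']); np.savez(f'pics/{tag}.npz',**{k:np.array(v) for k,v in im.items()}); return im
def load(tag): return dict(np.load(f'pics/{tag}.npz'))
def ray(im,u,v):
    K=im['camera_matrix'];k=float(im['k1'])
    x=(u-K[0,2])/K[0,0];y=(v-K[1,2])/K[1,1];X,Y=x,y
    for _ in range(20):
        r2=X*X+Y*Y;X=x/(1+k*r2);Y=y/(1+k*r2)
    return X,Y
def pix(im,u,v,z=None,d=None):
    X,Y=ray(im,u,v);T=np.linalg.inv(im['view']);dc=np.array([X,-Y,-1.])
    o=T[:3,3];w=T[:3,:3]@dc
    if z is not None: s=(z-o[2])/w[2]
    else: s=im['depth'][int(round(v)),int(round(u))] if d is None else d
    return o+s*w
def proj(im,p):
    c=im['view']@np.append(p,1);x,y=c[0]/-c[2],-c[1]/-c[2];f=1+float(im['k1'])*(x*x+y*y);K=im['camera_matrix']
    return K[0,0]*x*f+K[0,2],K[1,1]*y*f+K[1,2]
def crop(tag,u0,v0,u1,v1,s):
    f=cv2.imread(f'pics/{tag}.png')[v0:v1,u0:u1];cv2.imwrite(f'pics/{tag}_c{u0}_{v0}.png',cv2.resize(f,None,fx=s,fy=s,interpolation=cv2.INTER_CUBIC))
E
python3 - <<'E'
from h import *
for n in('top','side'):
    im=snap(n,n+'0');print(n,im['camera_matrix'],im['k1'],im['view'])
print(state())
E
```

```text
pics
top [[473.33462611   0.         281.28646468]
 [  0.         473.33462611 201.77842604]
 [  0.           0.           1.        ]] -0.07824462362419508 [[-0.00955727 -0.99985414  0.01415461  0.00710754]
 [ 0.9903807  -0.00751076  0.13816533 -0.52633528]
 [-0.13803887  0.01533894  0.99030803 -1.26747638]
 [ 0.          0.          0.          1.        ]]
side [[463.72176      0.         290.49126493]
 [  0.         463.72176    209.50940104]
 [  0.           0.           1.        ]] -0.07082073909535289 [[ 0.86709282 -0.49778586  0.01895448 -0.43585902]
 [ 0.32214817  0.58935987  0.74086133 -0.22039883]
 [-0.3799613  -0.63628939  0.67139051 -1.16009294]
 [ 0.          0.          0.          1.        ]]
{'time': 0.1, 'joint_pos': array([ 1.22230490e+00,  9.17717995e-02,  1.23176190e+00, -3.39156018e-05,
        1.81981298e+00, -5.66864613e-02]), 'dq': array([-0.00051313, -0.00337783, -0.0017034 ,  0.00053641,  0.00220588,
        0.00023171]), 'joint_torque': array([ 1.73437980e-03, -4.47858310e+01, -4.07570422e+01,  7.00217555e-02,
        2.84637802e-02, -1.06520770e-04]), 'ee_pos': array([0.17252508, 0.57439095, 0.22962901]), 'ee_rot': array([-1.60357635e-04,  1.45389445e-01,  9.89374115e-01, -8.62382612e-04]), 'ft_force': array([-0.10645841, -0.97940433,  0.41748729]), 'moment': array([-0.01659355, -0.02283077, -0.03230645]), 'finger_gap': 0.08801771448652028}
```

View pics/top0.png

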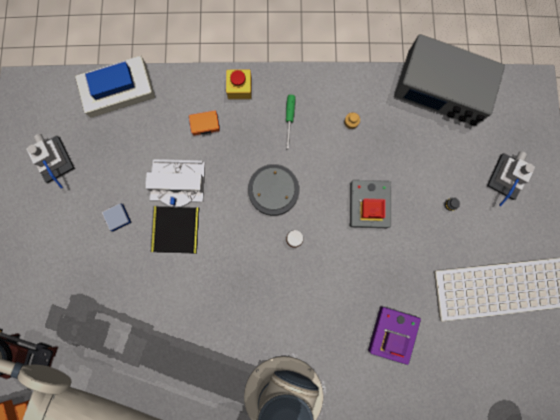

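View pics/side0.png

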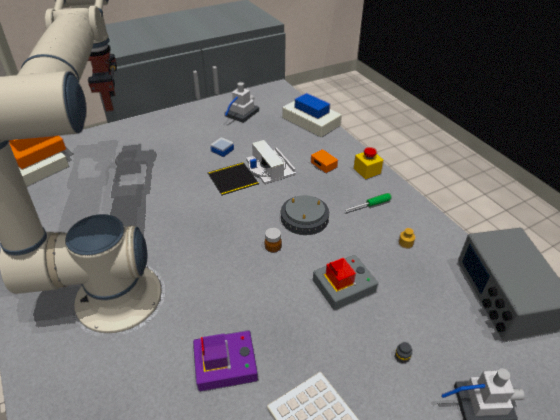

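The top picture shows the rack at about (175,185), the mat at (175,230), the hub at (274,190) and the grey switch box at (371,205). The purple look-alike is at (396,335). I'll enlarge these areas.

```bash
python3 - <<'E'
from h import *
crop('top0',130,145,230,270,6)
cv2.imwrite('pics/a.png',cv2.resize(cv2.imread('pics/top0.png')[150:265,135:225],None,fx=5,fy=5,interpolation=cv2.INTER_CUBIC))
cv2.imwrite('pics/b.png',cv2.resize(cv2.imread('pics/top0.png')[155:225,235:315],None,fx=8,fy=8,interpolation=cv2.INTER_CUBIC))
cv2.imwrite('pics/c.png',cv2.resize(cv2.imread('pics/top0.png')[170:240,335:405],None,fx=8,fy=8,interpolation=cv2.INTER_CUBIC))
cv2.imwrite('pics/d.png',cv2.resize(cv2.imread('pics/side0.png')[130:210,200:310],None,fx=7,fy=7,interpolation=cv2.INTER_CUBIC))
cv2.imwrite('pics/e.png',cv2.resize(cv2.imread('pics/side0.png')[245:315,300:390],None,fx=8,fy=8,interpolation=cv2.INTER_CUBIC))
E
```

```text
(no output)
```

View pics/a.png

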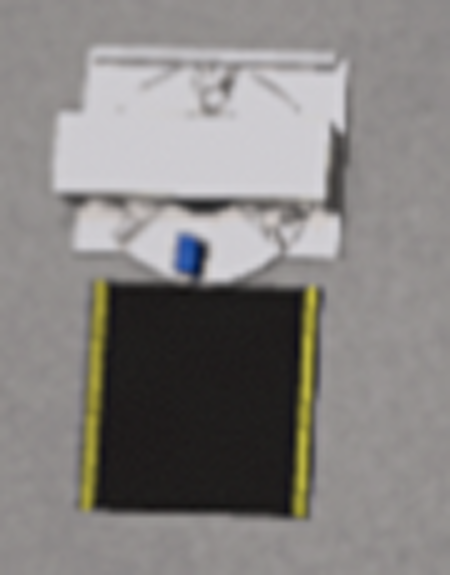

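View pics/b.png

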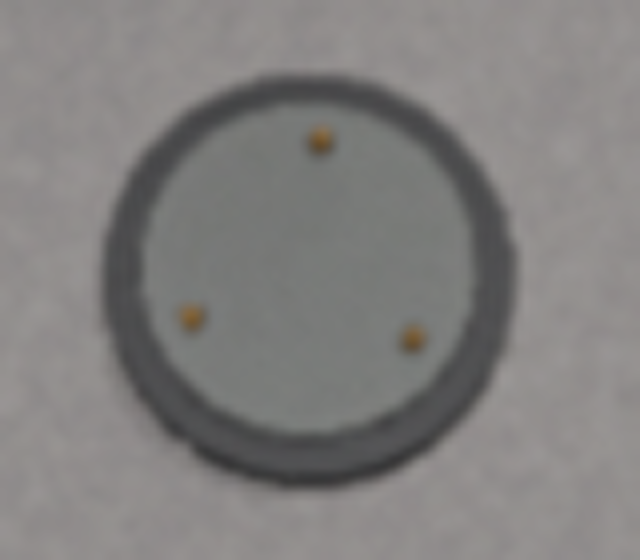

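View pics/c.png

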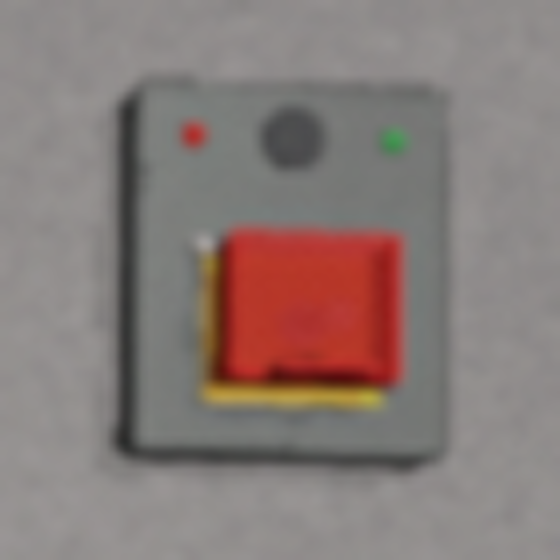

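View pics/d.png

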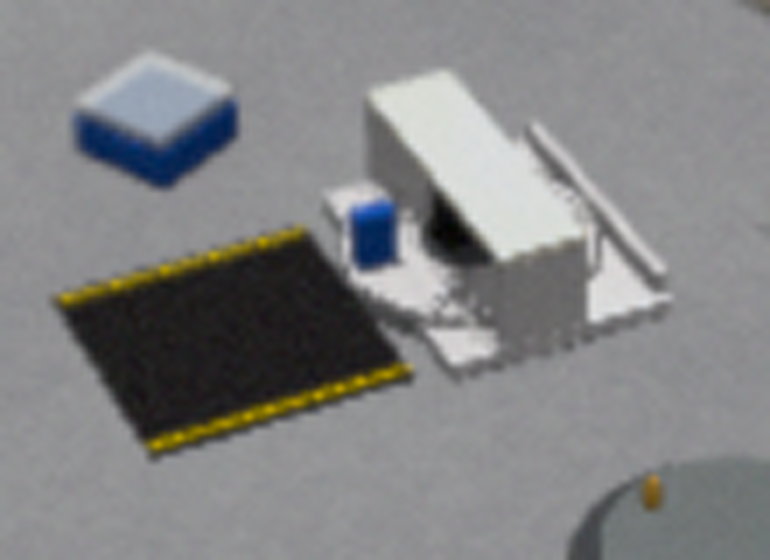

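View pics/e.png

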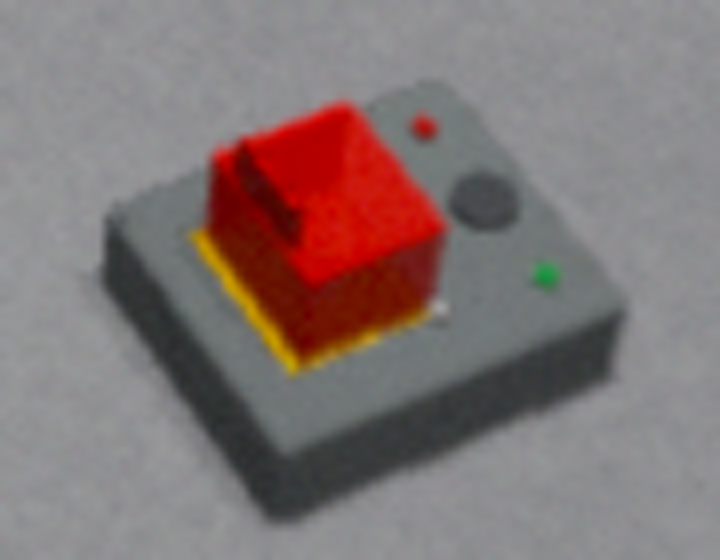

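```bash
cat > m.py <<'E'
from h import *
t=load('top0');s=load('side0')
np.set_printoptions(precision=4,suppress=True)
P=lambda x,y,sc,o,z,im=t: pix(im,o[0]+(x+.5)/sc-.5,o[1]+(y+.5)/sc-.5,z)
print('cams',np.linalg.inv(t['view'])[:3,3],np.linalg.inv(s['view'])[:3,3])
def quad(n,c,sc,o,z,im=t):
    q=np.array([P(x,y,sc,o,z,im) for x,y in c]);print(n,'ctr',q.mean(0),'sides',[np.linalg.norm(q[i]-q[(i+1)%4]) for i in range(4)])
    xd=(q[0]+q[1]-q[2]-q[3])[:2];yd=(q[0]+q[3]-q[1]-q[2])[:2]
    print('  yaw x',np.arctan2(xd[1],xd[0]),'yaw y-90',np.arctan2(-yd[0],yd[1]))
quad('mat top',[(93,281),(320,286),(306,517),(79,510)],5,(135,150),.003)
# side: mat corners: (300,228) far-left.. order back-left, back-right, front-right, front-left
quad('mat side',[(304,228),(413,371),(152,457),(55,299)],7,(200,130),.003,s)
quad('roof top',[(60,113),(331,122),(327,200),(54,192)],5,(135,150),.063)
quad('box',[(138,82),(449,90),(441,460),(126,452)],8,(335,170),.04)
quad('box side',[(105,215),(430,85),(625,312),(288,455)][1:]+[(105,215)],8,(300,245),.04,s)
st=[P(x,y,8,(235,155),.0535) for x,y in [(320,139),(192,317),(413,338)]]
c=np.mean(st,0);print('studs',st,'ctr',c,[np.linalg.norm((p-c)[:2]) for p in st])
print([np.degrees(np.arctan2(*(p-c)[:2][::-1])) for p in st])
print('hub circ',P(307,269.5,8,(235,155),.042))
print('tabtop',P(186,237,5,(135,150),.05), 'side', P(373,208,7,(200,130),.05,s))
E
python3 m.py; python3 - <<'E'
from h import *
crop('top0',160,190,190,210,20)
crop('side0',240,150,280,180,18)
crop('side0',275,190,335,235,12)
E
```

```text
cams [0.3464 0.0226 1.3278] [ 0.0081 -0.8252  0.9504]
mat top ctr [0.4557 0.3027 0.003 ] sides [np.float64(0.12898930184177196), np.float64(0.12991903252635087), np.float64(0.12747451509892507), np.float64(0.1290965338633157)]
  yaw x -0.0414853263067181 yaw y-90 -0.03260404099303392
mat side ctr [0.4552 0.2994 0.003 ] sides [np.float64(0.12487037958397473), np.float64(0.13075389984272473), np.float64(0.1290435415996269), np.float64(0.12853029344769007)]
  yaw x -0.025404870216033486 yaw y-90 -0.03777817379084283
roof top ctr [0.5821 0.2964 0.063 ] sides [np.float64(0.14870891361369432), np.float64(0.04303434810060194), np.float64(0.14904978421325604), np.float64(0.04375352725836084)]
  yaw x -0.03937317075664297 yaw y-90 -0.04012709384255995
box ctr [ 0.5198 -0.2442  0.04  ] sides [np.float64(0.10900368634336369), np.float64(0.12932451146075644), np.float64(0.10888312074553366), np.float64(0.12892078228822723)]
  yaw x -0.06263697755954722 yaw y-90 -0.033316013450722735
box side ctr [ 0.5169 -0.2501  0.04  ] sides [np.float64(0.10829796026674506), np.float64(0.12334980290416536), np.float64(0.10694355510751113), np.float64(0.1240386222430031)]
  yaw x -0.04420685826090584 yaw y-90 -0.016781152705906938
studs [array([0.6068, 0.0205, 0.0535]), array([0.5453, 0.0645, 0.0535]), array([ 0.5376, -0.0106,  0.0535])] ctr [0.5632 0.0248 0.0535] [np.float64(0.043769726186387616), np.float64(0.04357294879626533), np.float64(0.0437566497808503)]
[np.float64(-5.638820766221223), np.float64(114.23239648121672), np.float64(-125.9262113583588)]
hub circ [0.5634 0.0253 0.042 ]
tabtop [0.5399 0.3019 0.05  ] side [0.5315 0.3002 0.05  ]
```

View pics/top0_c160_190.png

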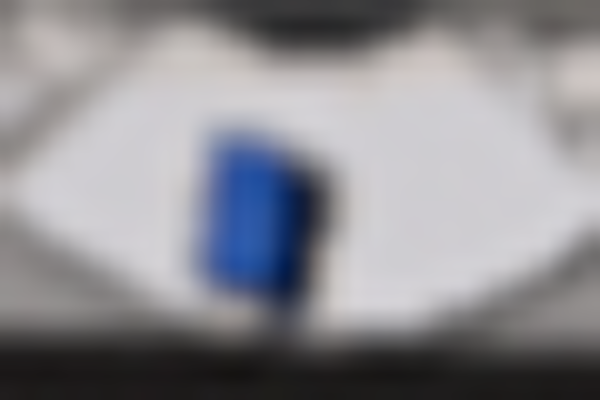

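View pics/side0_c240_150.png

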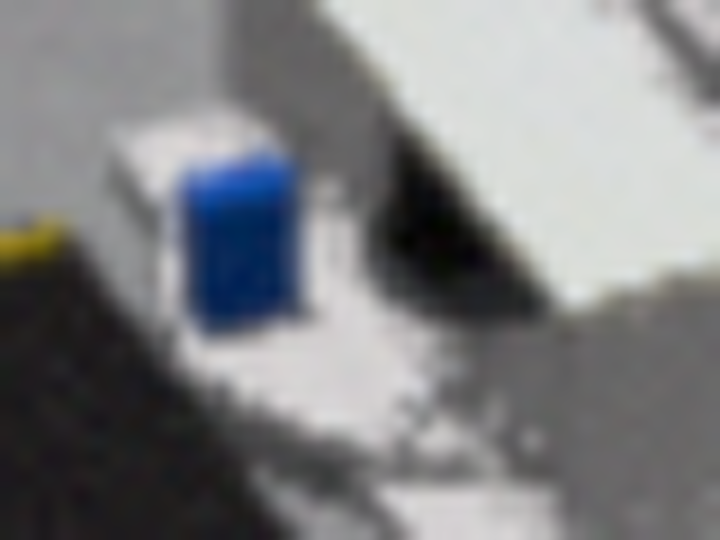

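View pics/side0_c275_190.png

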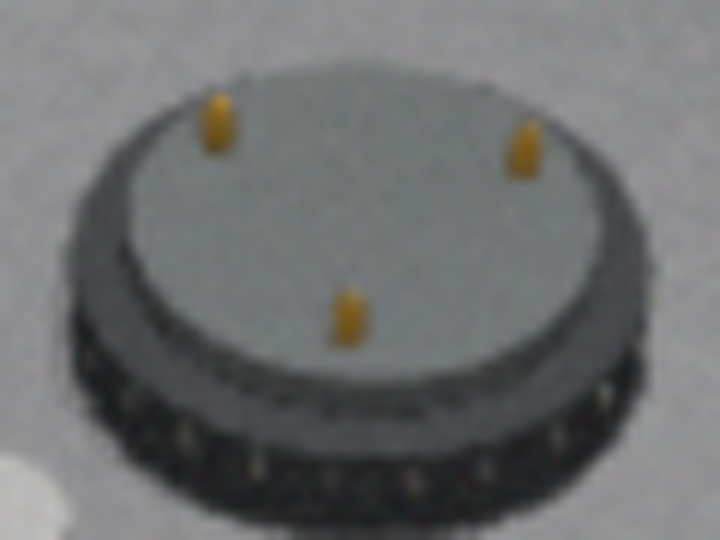

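```bash
cat >> m.py <<'E'
print('---')
print('tab top',P(247,215,20,(160,190),.05),'side',P(240,178,18,(240,150),.05,s))
st=[P(x,y,12,(275,190),.0535,s) for x,y in [(218,110),(527,137),(350,304)]]
st=[P(x,y,12,(275,190),.042,s) for x,y in [(218,150),(524,176),(349,343)]];
c=np.mean(st,0);print('studs base',st,'ctr',c,[np.linalg.norm((p-c)[:2]) for p in st],[np.degrees(np.arctan2(*(p-c)[:2][::-1])) for p in st])
st=[P(x,y,12,(275,190),.057,s) for x,y in [(219,93),(529,120),(350,286)]];
c=np.mean(st,0);print('studs tip',st,'ctr',c,[np.linalg.norm((p-c)[:2]) for p in st])
# residual: side vs depth
for n,im,u,v in [('hub top',t,273,188),('hub side',s,305,213),('bench top',t,230,230),('bench side',s,200,250),('mat',t,175,230),('mats',s,232,178)]: print(n,pix(im,u,v))
E
python3 m.py | sed -n '/---/,$p'
```

```text
---
tab top [0.5309 0.3014 0.05  ] side [0.5312 0.2995 0.05  ]
studs base [array([0.5445, 0.0612, 0.042 ]), array([0.6059, 0.0166, 0.042 ]), array([ 0.537 , -0.0142,  0.042 ])] ctr [0.5625 0.0212 0.042 ] [np.float64(0.043844002986035406), np.float64(0.04371452682789108), np.float64(0.04360829999063533)] [np.float64(114.20394010810627), np.float64(-6.054473435868732), np.float64(-125.77775092452444)]
studs tip [array([0.5465, 0.0649, 0.057 ]), array([0.6083, 0.0196, 0.057 ]), array([ 0.5386, -0.0108,  0.057 ])] ctr [0.5645 0.0246 0.057 ] [np.float64(0.044109151330598666), np.float64(0.04407931262850981), np.float64(0.04378954512876184)]
hub top [0.5651 0.0251 0.0363]
hub side [0.5535 0.0052 0.039 ]
bench top [ 0.4525  0.1468 -0.    ]
bench side [ 0.2431  0.0553 -0.0048]
mat [0.4533 0.3011 0.0032]
mats [0.4516 0.2961 0.0049]
```

```bash
cat >> h.py <<'E'
def Q(yaw): # tool pointing down, jaw dir = yaw+90deg
    a=(yaw+np.pi)/2
    return [0,np.cos(a),np.sin(a),0]
def st(msg=''):
    s=state();print(msg,'t%.2f'%s['time'],np.round(s['ee_pos'],4),'F',np.round(s['ft_force'],1),'M',np.round(s['moment'],2),'gap %.4f'%s['finger_gap'],'j6 %.2f'%s['joint_pos'][5]);return s
E
python3 - <<'E'
from h import *
q=Q(-.07)
move_to([.531,.3005,.10],q);st('above')
move_l([.531,.3005,.029],.15);st('down')
close();st('closed')
snap('top','top1');snap('side','side1')
crop('top1',130,145,230,270,5);crop('side1',200,110,310,200,7)
E
```

```text
above t1.82 [0.5307 0.3014 0.1005] F [ 0.2  0.4 -0. ] M [ 0.    0.02 -0.01] gap 0.0879 j6 -1.04
down t2.44 [0.5311 0.301  0.0297] F [ 1.  -0.7  0.2] M [ 0.    0.02 -0.02] gap 0.0879 j6 -1.04
closed t3.59 [0.531  0.3005 0.029 ] F [-0.4 -0.2 -0.7] M [-0.01 -0.03  0.01] gap 0.0118 j6 -1.04
```

View pics/side1_c200_110.png

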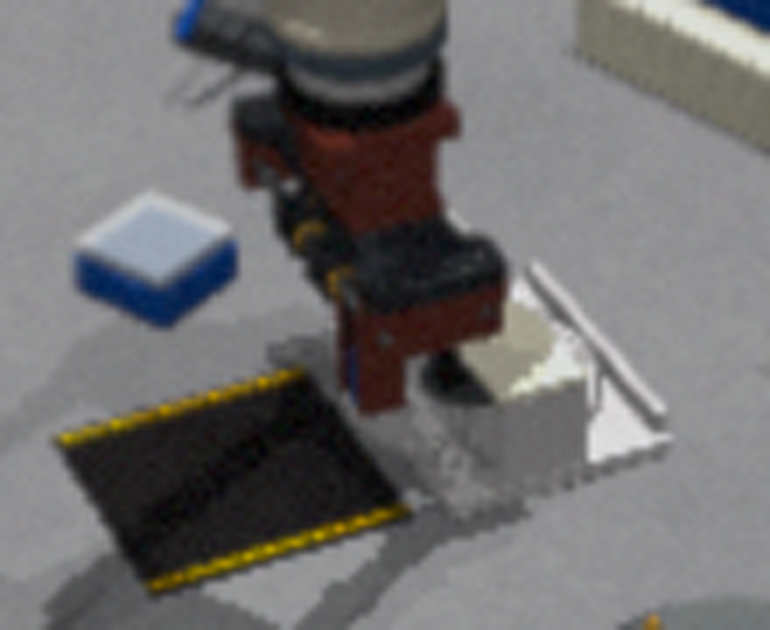

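The tab is gripped: the gap is 11.8 mm for a 12 mm tab. The side view shows the fingers straddling the tab in front of the roof. Next I'll pull the disc out and lower it.

```bash
python3 - <<'E'
from h import *
move_l([.531,.3005,.0298],.05);st('lift')
move_l([.4065,.3050,.0298],.08);st('out')
move_l([.4056,.3048,.0232],.04);st('down')
E
```

```text
lift t3.94 [0.5307 0.3004 0.0293] F [ 0.6 -0.6 -2.7] M [ 0.03  0.15 -0.02] gap 0.0119 j6 -1.04
out t5.65 [0.4068 0.3049 0.0298] F [-0.2  0.2 -1.3] M [0.03 0.08 0.01] gap 0.0119 j6 -0.92
down t5.97 [0.4054 0.3046 0.0226] F [-0.5  0.2 -1.8] M [0.06 0.12 0.01] gap 0.0118 j6 -0.92
```

```bash
python3 - <<'E'
from h import *
move_l([.4056,.3048,.0219],.02);hold(.1);st('down')
snap('top','top2');snap('side','side2')
crop('top2',130,145,230,270,5);crop('side2',200,110,310,200,7)
E
```

```text
down t6.32 [0.4057 0.3048 0.022 ] F [ 0.2 -0.7 -1.8] M [ 0.01  0.04 -0.  ] gap 0.0118 j6 -0.92
```

View pics/side2_c200_110.png

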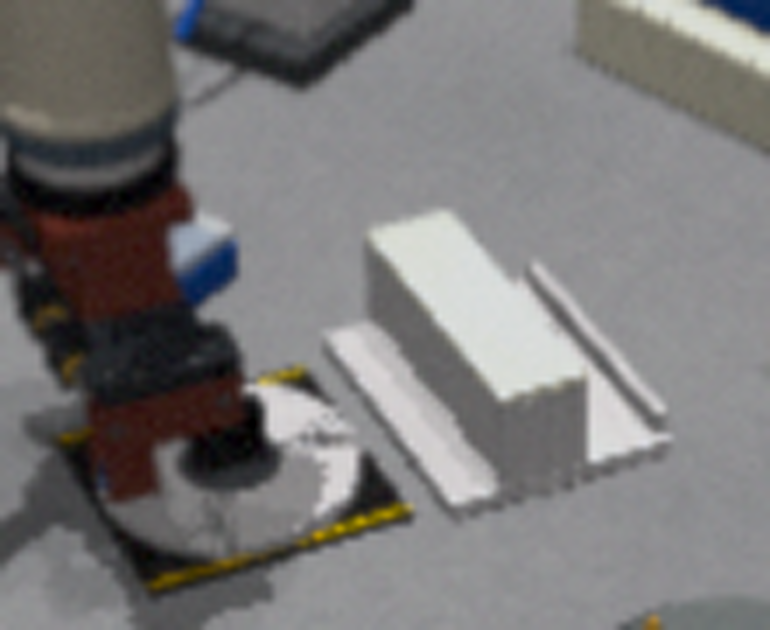

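View pics/top2_c130_145.png

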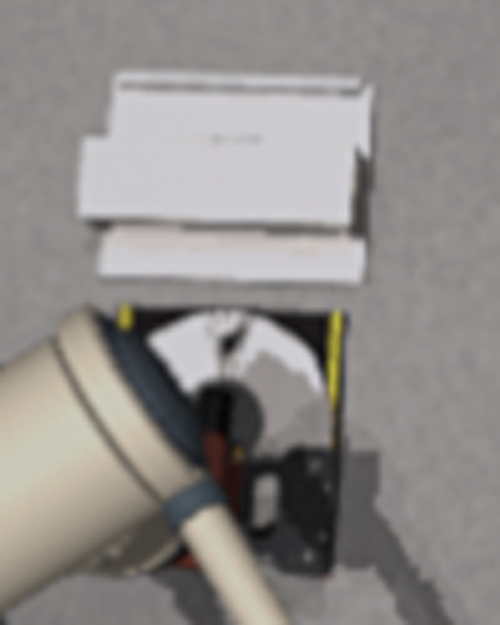

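```bash
python3 - <<'E'
from h import *
gripper_open();st('open')
move_l([.4056,.3048,.09],.2)
move_to([.46,.14,.20],Q(-.07)); st()
snap('top','top3');snap('side','side3')
crop('top3',135,190,215,265,8);crop('side3',200,140,280,205,9)
E
```

```text
open t7.65 [0.4056 0.3048 0.0219] F [-0.7  0.7  0.6] M [0.04 0.04 0.02] gap 0.0875 j6 -0.92
 t8.97 [0.4594 0.1405 0.1981] F [-0.5 -0.7 -0.5] M [0.04 0.   0.04] gap 0.0880 j6 -1.28
```

View pics/side3_c200_140.png

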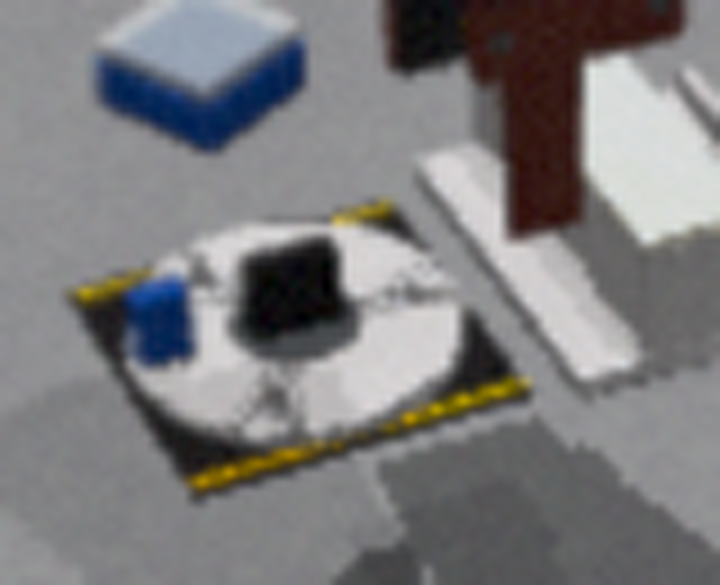

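View pics/top3_c135_190.png

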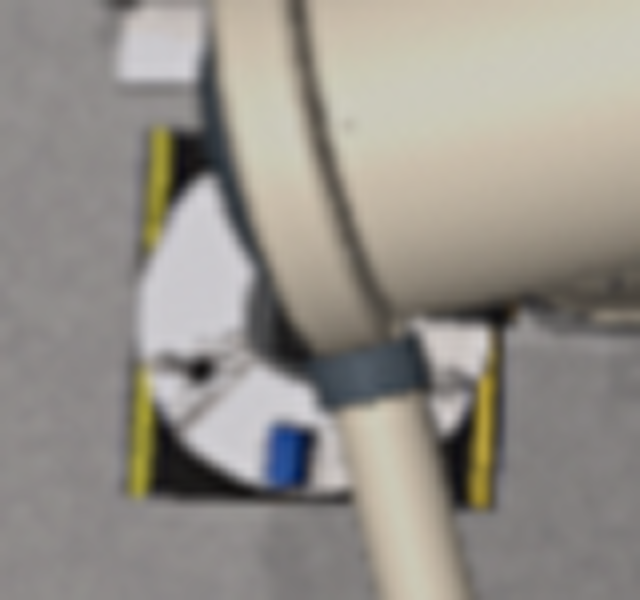

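```bash
python3 - <<'E'
from h import *
move_to([.46,-.02,.22],Q(-.07)); st()
snap('top','top4');snap('side','side4')
crop('top4',135,190,215,265,8);crop('side4',200,140,280,205,9)
E
```

```text
t9.76 [ 0.46   -0.0189  0.2194] F [ 0.2  0.2 -1.1] M [0.07 0.02 0.03] gap 0.0877 j6 -1.62
```

View pics/top4_c135_190.png

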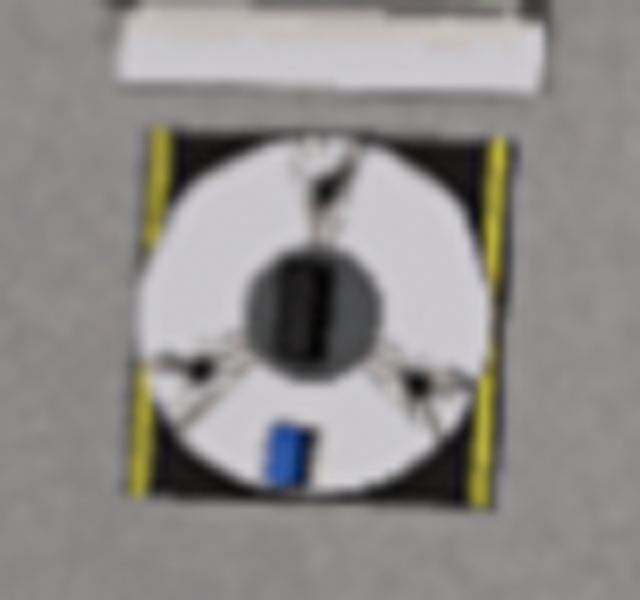

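View pics/side4_c200_140.png

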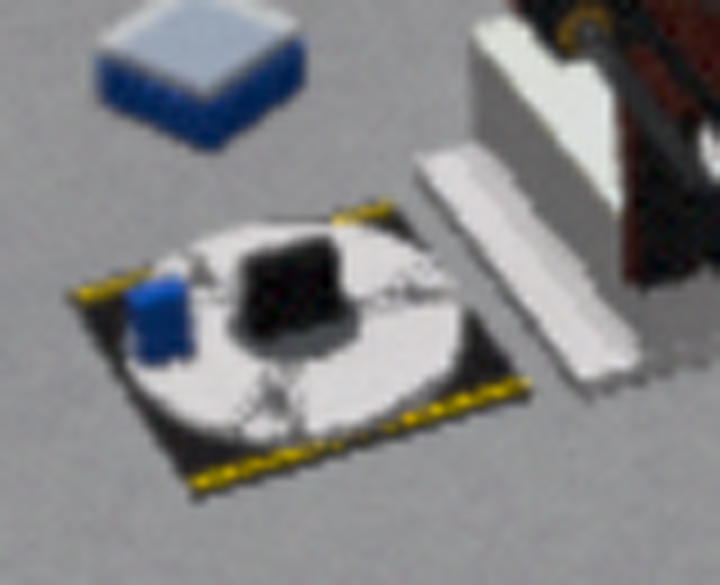

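```bash
python3 - <<'E'
from h import *
np.set_printoptions(precision=4,suppress=True)
t=load('top4');s=load('side4')
P=lambda x,y,sc,o,z,im=t: pix(im,o[0]+(x+.5)/sc-.5,o[1]+(y+.5)/sc-.5,z)
o=(135,190)
h=[P(x,y,8,o,.008) for x,y in[(325,188),(202,369),(418,384)]];c=np.mean(h,0)
print('holes',h,c,[np.linalg.norm(p-c) for p in h],[np.degrees(np.arctan2(*(p-c)[:2][::-1])) for p in h])
print('disc edge mid',P((139+491)/2,(135+495)/2,8,o,.011))
k=P(302,311,8,o,.043);b=P(288,455,8,o,.043);print('knob',k,'tab',b,'collar',P(313,315,8,o,.012))
d=(k-b)[:2];print(np.linalg.norm(d),np.degrees(np.arctan2(d[1],d[0])))
o=(200,140)
print('side disc',P((127+463)/2,(222+442)/2,9,o,.009,s),'knobtop',P(293,255,9,o,.043,s),'tabtop',P(158,287,9,o,.043,s))
m=[(93,281),(320,286),(306,517),(79,510)]
print('mat', np.mean([P(x,y,8,(135,190),.003) for x,y in[(152,130),(515,138),(495,508),(126,497)]],0))
E
```

```text
holes [array([0.5006, 0.3005, 0.008 ]), array([0.4373, 0.3424, 0.008 ]), array([0.4316, 0.2666, 0.008 ])] [0.4565 0.3031 0.008 ] [np.float64(0.04418669548712229), np.float64(0.04370047433530558), np.float64(0.04424915017794221)] [np.float64(-3.4657243089105885), np.float64(116.07670437299016), np.float64(-124.23848987425752)]
disc edge mid [0.4557 0.3024 0.011 ]
knob [0.4544 0.3001 0.043 ] tab [0.4056 0.3039 0.043 ] collar [0.4556 0.3029 0.012 ]
0.049025295994294504 -4.459919500643744
side disc [0.454  0.2982 0.009 ] knobtop [0.4559 0.2987 0.043 ] tabtop [0.406  0.3045 0.043 ]
mat [0.4556 0.3018 0.003 ]
```

```bash
python3 - <<'E'
from h import *
q=Q(-.07)
move_to([.4555,.3013,.10],q)
move_l([.4555,.3013,.027],.15);st('down')
close();st('closed')
move_l([.4555,.3013,.13],.12);st('up')
move_to([.5633,.0237,.13],Q(-.1015));hold(.2);st('over')
move_l([.5633,.0237,.093],.12);hold(.2);st('hover')
snap('top','top5');snap('side','side5')
crop('top5',235,150,315,230,7);crop('side5',265,160,345,240,7)
E
```

```text
down t11.78 [0.4561 0.3011 0.0279] F [-0.   0.2  1. ] M [-0.01  0.06 -0.  ] gap 0.0880 j6 -0.98
closed t12.91 [0.4555 0.3013 0.027 ] F [-0.3 -0.3  0.9] M [ 0.01 -0.05  0.03] gap 0.0137 j6 -0.98
up t13.92 [0.455  0.301  0.1288] F [ 0.5 -0.2 -2.2] M [ 0.05  0.02 -0.02] gap 0.0140 j6 -0.98
over t15.26 [0.5632 0.025  0.13  ] F [-0.4 -0.1 -2.9] M [ 0.04  0.03 -0.01] gap 0.0139 j6 -1.49
hover t15.92 [0.5639 0.0237 0.0942] F [ 0.2 -0.4 -1.7] M [-0.05  0.02  0.03] gap 0.0138 j6 -1.49
```

View pics/top5_c235_150.png

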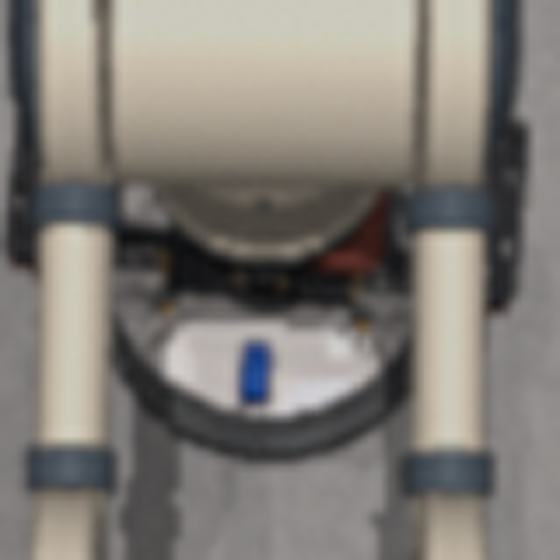

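View pics/side5_c265_160.png

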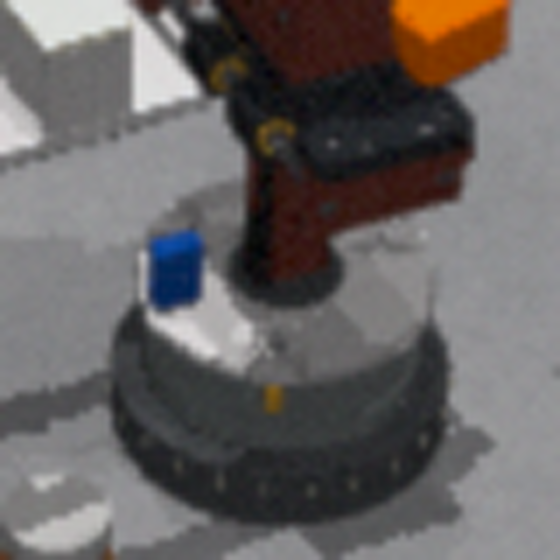

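```bash
python3 - <<'E'
from h import *
t=load('top5');s=load('side5')
P=lambda x,y,sc,o,z,im=t: pix(im,o[0]+(x+.5)/sc-.5,o[1]+(y+.5)/sc-.5,z)
print('tab',P(255,371,7,(235,150),.1095),P(175,241,7,(265,160),.1095,s))
print('hole side',P(272,345,7,(265,160),.0775,s))
c=np.array([.5633,.0237])
for a in(-.1015,-.1015+2.0944,-.1015-2.0944): print(np.array(proj(s,[*(c+.044*np.array([np.cos(a),np.sin(a)])),.0775]))*7-np.array([265,160])*7)
E
```

```text
tab [0.5143224  0.03046822 0.1095    ] [0.51403065 0.02914612 0.1095    ]
hole side [ 0.53543218 -0.01301962  0.0775    ]
[376.40937152 241.05831198]
[194.32321252 226.15385634]
[272.18284463 338.78143437]
```

```bash
python3 - <<'E'
from h import *
for z in (.083,.080,.077,.074,.071,.068):
    move_l([.5633,.0237,z],.05)
    s=st('z%.3f'%z)
    if s['ft_force'][2]>6 or np.linalg.norm(s['ft_force'][:2])>8: print('STOP');break
snap('side','side6');crop('side6',265,160,345,240,7)
E
```

```text
z0.083 t16.37 [0.5628 0.0237 0.0821] F [ 0.1  0.3 -3.3] M [ 0.09 -0.01 -0.01] gap 0.0139 j6 -1.49
z0.080 t16.62 [0.5632 0.0237 0.0798] F [-0.2  0.3 -2.8] M [ 0.02 -0.03 -0.01] gap 0.0136 j6 -1.49
z0.077 t16.87 [0.5632 0.0237 0.0767] F [ 0.2  0.1 -2.2] M [0.02 0.02 0.03] gap 0.0139 j6 -1.49
z0.074 t17.12 [0.5631 0.0237 0.0737] F [ 0.1  0.7 -3.1] M [ 0.02  0.01 -0.03] gap 0.0136 j6 -1.49
z0.071 t17.37 [0.5631 0.0237 0.0707] F [ 0.1 -0.4 -2.6] M [ 0.   -0.01 -0.01] gap 0.0139 j6 -1.49
z0.068 t17.62 [0.5631 0.0237 0.0677] F [-0.1 -1.4 -1.8] M [-0.01  0.01 -0.06] gap 0.0137 j6 -1.49
```

View pics/side6_c265_160.png

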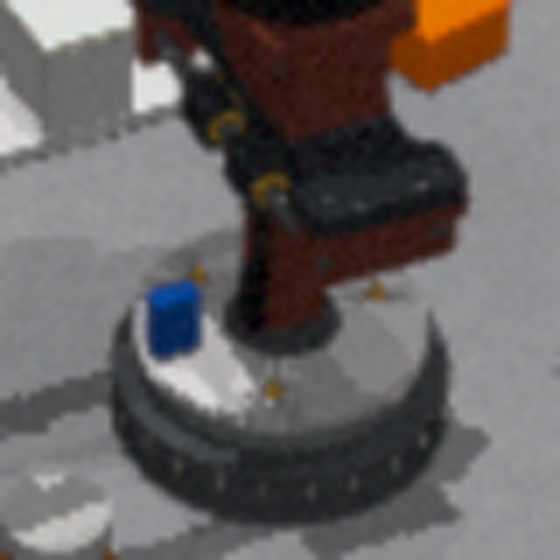

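All three studs come up through the holes, at crop pixels (197,274), (377,292) and (273,388). I'll lower the last bit until it makes contact.

```bash
python3 - <<'E'
from h import *
for z in (.067,.066,.0654,.0648,.0642):
    move_l([.5633,.0237,z],.02);hold(.1)
    s=st('z%.4f'%z)
    if s['ft_force'][2]>3: print('contact');break
E
```

```text
z0.0670 t18.02 [0.5633 0.0237 0.0671] F [-0.1  0.6 -2.8] M [-0.   -0.04  0.01] gap 0.0138 j6 -1.49
z0.0660 t18.37 [0.5633 0.0237 0.0659] F [-0.  -0.1 -1.8] M [0.02 0.01 0.03] gap 0.0136 j6 -1.49
z0.0654 t18.72 [0.5633 0.0237 0.0659] F [-3.3  0.5  4. ] M [0.   0.54 0.02] gap 0.0137 j6 -1.49
contact
```

```bash
python3 - <<'E'
from h import *
gripper_open();st('open')
move_l([.5633,.0237,.14],.2)
move_to([.43,-.10,.22],Q(-.05));st()
snap('top','top7');snap('side','side7')
crop('top7',235,150,315,230,7);crop('side7',265,160,345,240,7);crop('side7',300,245,390,315,8)
np.set_printoptions(precision=4,suppress=True)
t=load('top0');s=load('side0')
P=lambda x,y,sc,o,z,im=t: pix(im,o[0]+(x+.5)/sc-.5,o[1]+(y+.5)/sc-.5,z)
o=(335,170)
print('guard',[P(x,y,8,o,.08) for x,y in [(222,232),(403,235),(403,383),(220,378)]])
l=[P(x,y,8,o,.042) for x,y in [(194,135),(394,142),(292,137)]];print('leds',l,np.arctan2(l[1][0]-l[0][0],l[0][1]-l[1][1])*-1)
print('frame',[P(x,y,8,o,.04) for x,y in [(205,403),(382,405)]])
o=(300,245)
print('guardtop side',[P(x,y,8,o,.08,s) for x,y in [(210,160),(350,105),(442,232),(303,285)]])
l=[P(x,y,8,o,.042,s) for x,y in [(425,128),(546,275),(485,200)]];print('leds',l,-np.arctan2(l[1][0]-l[0][0],l[0][1]-l[1][1]))
E
```

```text
open t19.93 [0.5633 0.0237 0.0654] F [-0.3 -0.   0.2] M [-0.04  0.01  0.02] gap 0.0879 j6 -1.49
 t21.26 [ 0.4301 -0.0996  0.2185] F [-0.2  0.8 -0.7] M [ 0.09  0.01 -0.01] gap 0.0875 j6 -1.83
guard [array([ 0.5274, -0.2138,  0.08  ]), array([ 0.5259, -0.2749,  0.08  ]), array([ 0.476 , -0.2729,  0.08  ]), array([ 0.4783, -0.2115,  0.08  ])]
leds [array([ 0.5669, -0.2123,  0.042 ]), array([ 0.564 , -0.2821,  0.042 ]), array([ 0.5659, -0.2465,  0.042 ])] 0.04138870560654403
frame [array([ 0.4739, -0.2135,  0.04  ]), array([ 0.4726, -0.2748,  0.04  ])]
guardtop side [array([ 0.4764, -0.2186,  0.08  ]), array([ 0.5276, -0.2209,  0.08  ]), array([ 0.5226, -0.2775,  0.08  ]), array([ 0.4738, -0.2739,  0.08  ])]
leds [array([ 0.566 , -0.2148,  0.042 ]), array([ 0.5636, -0.284 ,  0.042 ]), array([ 0.565 , -0.2494,  0.042 ])] 0.03524988404853169
```

View pics/top7_c235_150.png

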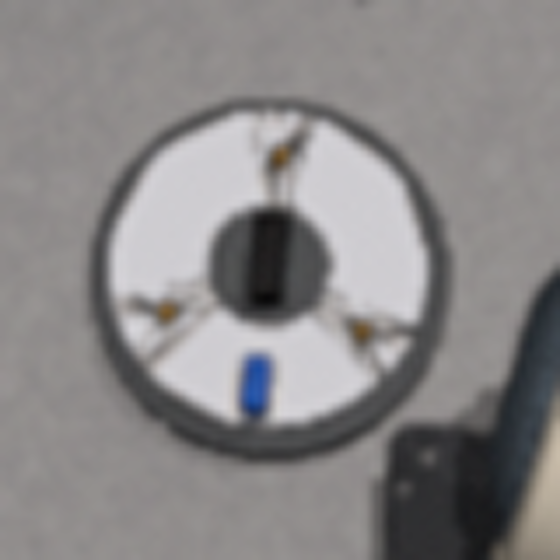

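View pics/side7_c265_160.png

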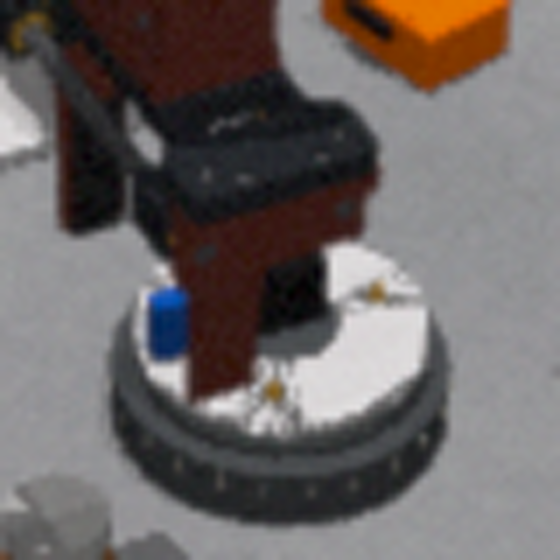

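Three studs show through the holes, at crop pixels (280,158), (167,312) and (362,330), and the disc is home and released. Next is the guard. The LED line gives a box yaw of -0.04, and the hinge is at about (.526,-.2465).

```bash
cat >> h.py <<'E'
H=np.array([.5258,-.2465,.04]);YB=-.04
def L(x,y,z): # box local -> world
    return [H[0]+x*np.cos(YB)-y*np.sin(YB),H[1]+x*np.sin(YB)+y*np.cos(YB),H[2]+z]
def arc(th,x,z): return x*np.cos(th)+z*np.sin(th), -x*np.sin(th)+z*np.cos(th)
E
python3 - <<'E'
from h import *
q=Q(YB)
close()
move_to(L(-.078,0,.12),q)
move_l(L(-.078,0,.058),.2);st('front')
for th in np.arange(0,1.11,.11):
    x,z=arc(th,-.051,.050)
    move_l(L(x-.010,0,z+.008),.1)
    s=st('th%.2f'%th)
    if np.linalg.norm(s['ft_force'])>12: print('STOP');break
snap('top','top8');snap('side','side8')
crop('top8',325,160,425,260,6);crop('side8',300,215,390,315,6)
E
```

```text
front t23.83 [ 0.4483 -0.2424  0.0991] F [ 0.4 -0.4 -0.3] M [0.01 0.03 0.03] gap 0.0004 j6 -2.10
th0.00 t24.15 [ 0.4657 -0.2442  0.0998] F [ 0.2 -1.3  0.3] M [ 0.   -0.04 -0.  ] gap 0.0006 j6 -2.08
th0.11 t24.40 [ 0.4708 -0.2445  0.1042] F [-0.2  0.6  1.3] M [ 0.02  0.18 -0.02] gap 0.0005 j6 -2.07
th0.22 t24.65 [ 0.4771 -0.2447  0.1082] F [-0.3 -0.7  0. ] M [-0.03  0.22 -0.02] gap 0.0005 j6 -2.07
th0.33 t24.90 [ 0.4839 -0.2448  0.1119] F [-1.5 -0.9  1.2] M [-0.05  0.11 -0.06] gap 0.0006 j6 -2.06
th0.44 t25.15 [ 0.4911 -0.2451  0.1149] F [-0.3  0.   0.6] M [-0.03  0.1   0.01] gap 0.0006 j6 -2.06
th0.55 t25.40 [ 0.4985 -0.2454  0.1171] F [-0.4  0.4  0.1] M [ 0.05  0.04 -0.02] gap 0.0006 j6 -2.05
th0.66 t25.65 [ 0.5062 -0.2457  0.1186] F [-0.1 -0.3 -0.2] M [ 0.04  0.02 -0.03] gap 0.0004 j6 -2.04
th0.77 t25.90 [ 0.514  -0.2459  0.1192] F [ 0.1 -0.5  0.4] M [ 0.03  0.02 -0.01] gap 0.0003 j6 -2.04
th0.88 t26.15 [ 0.5218 -0.2463  0.119 ] F [ 1.1 -0.6 -0.1] M [-0.   -0.07  0.06] gap 0.0001 j6 -2.03
th0.99 t26.40 [ 0.5295 -0.2466  0.1179] F [-0.  -0.6  0.3] M [ 0.06 -0.01 -0.  ] gap 0.0002 j6 -2.03
th1.10 t26.65 [ 0.5371 -0.2469  0.1159] F [-0.2  0.6  0.1] M [ 0.04 -0.04 -0.  ] gap 0.0005 j6 -2.02
```

View pics/side8_c300_215.png

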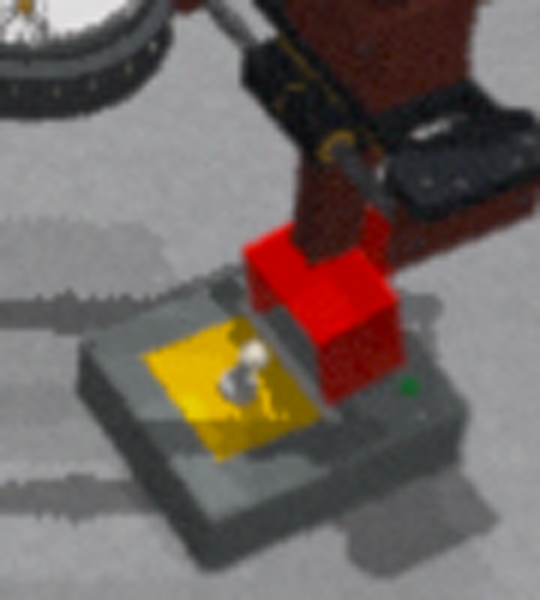

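```bash
python3 - <<'E'
from h import *
im=load('side8');print(pix(im,300+257/6-.4,215+352/6-.4,z=.068),'expect',L(-.027,-.0134,.0281), proj(im,L(-.027,-.0134,.0281)))
q=Q(YB)
move_l(L(0,0,.11),.25)
move_l(L(-.031,-.042,.10),.25)
move_l(L(-.031,-.042,.031),.2);st('right')
snap('side','side9');crop('side9',300,215,390,315,6)
E
```

```text
[ 0.50338892 -0.25415079  0.068     ] expect [np.float64(0.4982857400420527), np.float64(-0.258809569406218), np.float64(0.0681)] (np.float64(341.80197026383325), np.float64(275.2936086904822))
right t27.90 [ 0.4935 -0.2866  0.0711] F [ 0.5 -0.1  0.6] M [-0.04 -0.02 -0.04] gap 0.0007 j6 -2.12
```

View pics/side9_c300_215.png

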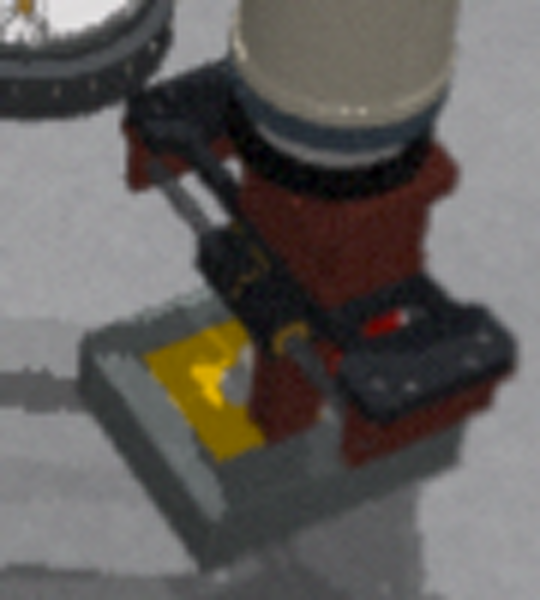

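```bash
python3 - <<'E'
from h import *
move_l(L(-.028,-.034,.031),.1);st()
for y in (-.028,-.022,-.016,-.012,-.009,-.006,-.004,-.002):
    move_l(L(-.028,y,.031),.06);s=st('y%.3f'%y)
    if abs(s['ft_force'][1])>6: print('STOP');break
hold(.1);st()
snap('side','side10');snap('top','top10');crop('side10',300,215,390,315,6)
E
```

```text
t28.20 [ 0.4974 -0.2792  0.0726] F [ 0.1  0.9 -0.4] M [-0.03 -0.    0.05] gap 0.0005 j6 -2.10
y-0.028 t28.45 [ 0.4968 -0.273   0.0713] F [-0.3  0.3 -0.1] M [ 0.07  0.03 -0.06] gap 0.0006 j6 -2.09
y-0.022 t28.70 [ 0.497  -0.2671  0.0711] F [-0.  -0.3  0.4] M [-0.02 -0.02 -0.02] gap 0.0006 j6 -2.08
y-0.016 t28.95 [ 0.4972 -0.2608  0.0709] F [-0.3 -0.2 -0.3] M [ 0.01 -0.04  0.02] gap 0.0002 j6 -2.08
y-0.012 t29.20 [ 0.4973 -0.257   0.0709] F [ 0.9 -1.1  0.3] M [-0.01  0.01  0.02] gap 0.0006 j6 -2.07
y-0.009 t29.45 [ 0.4974 -0.2541  0.0708] F [-0.8  0.4 -0.4] M [ 0.05 -0.02 -0.01] gap 0.0007 j6 -2.06
y-0.006 t29.70 [ 0.4975 -0.2511  0.0709] F [ 0.9 -0.3  0.9] M [-0.07 -0.03  0.  ] gap 0.0002 j6 -2.06
y-0.004 t29.95 [ 0.4976 -0.2492  0.071 ] F [ 0.5 -1.5 -0.3] M [-0.04 -0.01  0.02] gap 0.0007 j6 -2.06
y-0.002 t30.20 [ 0.4977 -0.2478  0.071 ] F [-0.3 -3.8 -1.4] M [-0.6   0.04 -0.08] gap 0.0004 j6 -2.05
 t30.30 [ 0.4977 -0.2478  0.071 ] F [ 0.1 -4.2 -1.4] M [-0.64  0.03 -0.06] gap 0.0003 j6 -2.05
```

View pics/side10_c300_215.png

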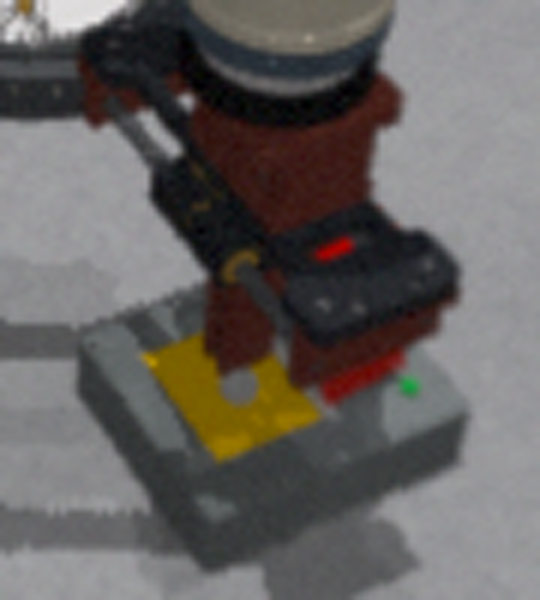

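```bash
python3 - <<'E'
from h import *
move_l(L(-.028,-.0005,.031),.06);hold(.1);st()
move_l(L(-.028,-.012,.031),.15)
move_l(L(-.034,-.03,.12),.25)
move_l(L(-.10,-.03,.16),.25);st()
snap('side','side11');snap('top','top11');crop('side11',300,215,390,315,6);crop('top11',325,160,425,260,6)
E
```

```text
t30.75 [ 0.4977 -0.2475  0.0711] F [-0.2 -8.6 -2.9] M [-1.5   0.02 -0.02] gap 0.0007 j6 -2.05
 t31.98 [ 0.4246 -0.272   0.1987] F [0.1 0.4 0.2] M [-0.03  0.04 -0.01] gap 0.0005 j6 -2.17
```

View pics/side11_c300_215.png

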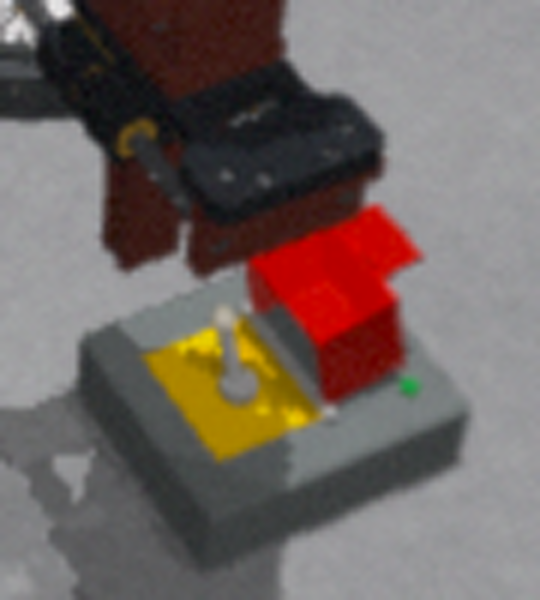

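View pics/top11_c325_160.png

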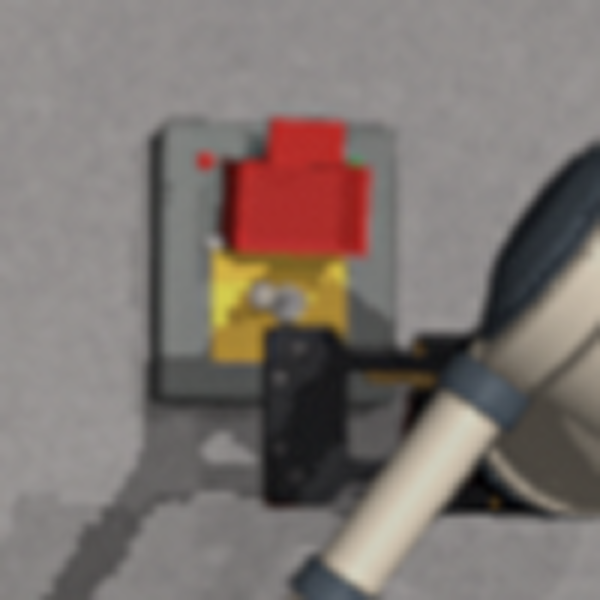

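```bash
python3 - <<'E'
from h import *
move_l(L(-.04,0,.17),.3)
move_l(L(.075,0,.15),.3)
move_l(L(.075,0,.062),.2);st('behind')
for th in np.arange(1.45,.3,-.12):
    x,z=arc(th,-.050,.060)
    move_l(L(x+.010,0,z),.1);s=st('th%.2f'%th)
    if np.linalg.norm(s['ft_force'])>12: print('STOP');break
snap('side','side12');crop('side12',300,215,390,315,6)
E
```

```text
behind t33.58 [ 0.6005 -0.25    0.1038] F [-0.2  0.1  0.6] M [0.06 0.01 0.03] gap 0.0004 j6 -1.98
th1.45 t33.86 [ 0.5898 -0.2495  0.0992] F [ 0.2 -0.2 -1.1] M [ 0.08 -0.02 -0.01] gap 0.0006 j6 -1.98
th1.33 t34.11 [ 0.5829 -0.2491  0.1045] F [ 0.4  0.  -0.1] M [ 0.05 -0.05 -0.07] gap 0.0003 j6 -1.99
th1.21 t34.36 [ 0.5745 -0.2486  0.1085] F [-0.2  0.3  0.3] M [ 0.   -0.01  0.01] gap 0.0007 j6 -1.99
th1.09 t34.61 [ 0.5659 -0.2482  0.1123] F [-0.  -0.3  0.6] M [0.05 0.04 0.02] gap 0.0004 j6 -2.00
th0.97 t34.86 [ 0.557  -0.2478  0.1153] F [-0.1 -0.3  0.9] M [-0.02  0.08 -0.03] gap 0.0005 j6 -2.00
th0.85 t35.11 [ 0.5479 -0.2475  0.1173] F [-0.6 -0.6  0.3] M [ 0.03 -0.04  0.01] gap 0.0004 j6 -2.01
th0.73 t35.36 [ 0.5386 -0.2471  0.1182] F [-0.1  0.7 -0.3] M [-0.04 -0.06  0.02] gap 0.0003 j6 -2.02
th0.61 t35.61 [ 0.5293 -0.2467  0.1179] F [-0.1 -0.3  1.4] M [ 0.04 -0.03  0.01] gap 0.0007 j6 -2.02
th0.49 t35.86 [ 0.5201 -0.2463  0.1165] F [ 0.   0.3 -0.5] M [ 0.03  0.05 -0.  ] gap 0.0003 j6 -2.03
th0.37 t36.11 [ 0.511  -0.2459  0.114 ] F [0.7 0.4 0.1] M [ 0.02 -0.01  0.  ] gap 0.0003 j6 -2.04
```

View pics/side12_c300_215.png

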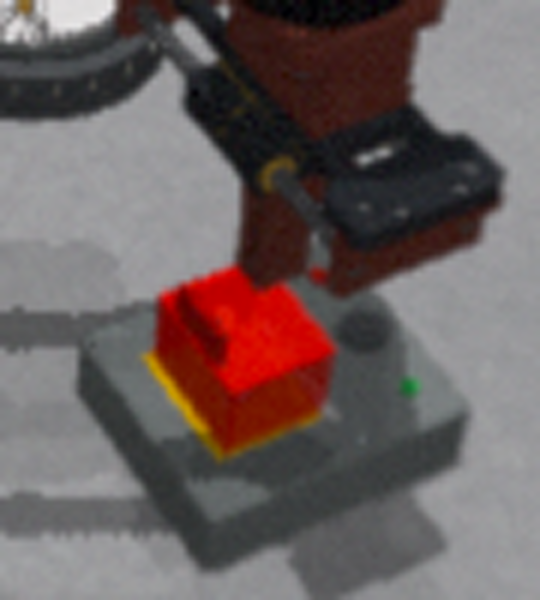

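The guard has fallen shut: its front edge lies along the yellow frame at crop pixels (220,455). I'll retreat and check the whole scene.

```bash
python3 - <<'E'
from h import *
move_l(L(.02,0,.15),.25)
move_to([.38,-.12,.30],Q(-.04));st()
snap('side','side13');t=snap('top','top13');crop('side13',300,215,390,315,6);crop('side13',265,160,345,240,7)
np.set_printoptions(precision=4,suppress=True)
P=lambda x,y,sc,o,z,im=t: pix(im,o[0]+(x+.5)/sc-.5,o[1]+(y+.5)/sc-.5,z)
T=load('top0')
# disc flatness from depth
for u,v in [(262,175),(285,178),(255,195),(292,198),(280,207),(265,207)]: print(pix(t,u,v),T['depth'][v,u]-t['depth'][v,u])
d=cv2.absdiff(T['frame'] if 'frame' in T else 0,t['frame']).max(2);cv2.imwrite('pics/diff.png',d)
E
```

```text
t37.58 [ 0.3802 -0.1203  0.2985] F [ 1.  -0.2 -0.6] M [-0.02 -0.07 -0.  ] gap 0.0008 j6 -1.92
[0.5991 0.0551 0.0501] 0.010519862
[ 0.5903 -0.008   0.05  ] 0.005318761
[0.543  0.0742 0.0549] 0.016228437
[ 0.5344 -0.0265  0.0521] 0.022171259
[0.5099 0.0065 0.052 ] 0.012126565
[0.5108 0.0473 0.0474] 0.009032011
```

View pics/top13.png

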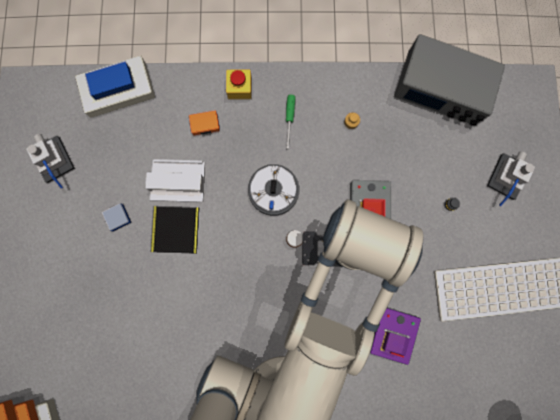

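View pics/side13.png

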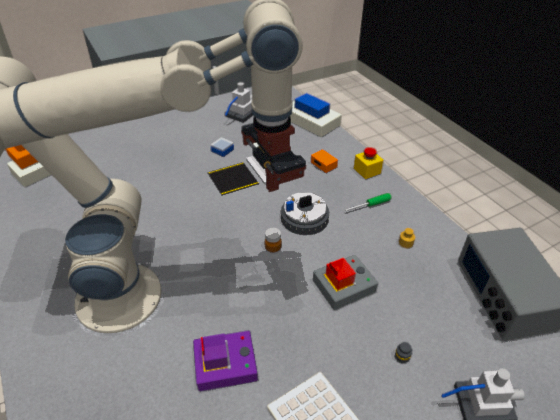

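View pics/side13_c265_160.png

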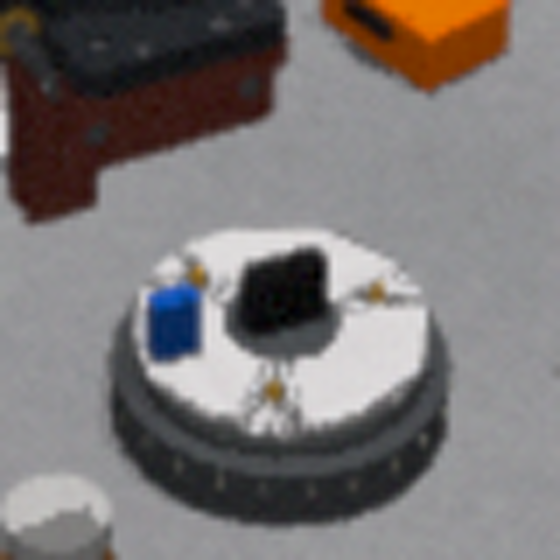

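View pics/side13_c300_215.png

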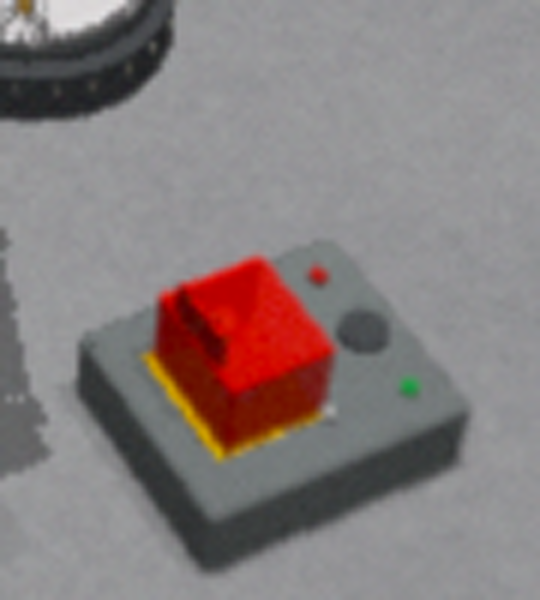

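The disc sits on the hub with all three studs showing and its top at about 0.051 m (0.050 expected). The guard is shut, and the other objects are where they were. Handing in.

```bash
python3 -c "
from h import *
st();print(job_done())"
```

```text
t37.67 [ 0.3804 -0.1205  0.2983] F [-0.7 -0.1  0.2] M [0.03 0.02 0.05] gap 0.0003 j6 -1.92
the job is handed in; nothing more can be done
None
```

The job is done and was handed in at 37.7 s, inside the 64 s limit.

**What I did**
- **Disc to mat:** I drew the disc out of the rack by the blue tab, laid it flat on the mat, about 1 mm from its centre by the pictures, and let go.
- **Disc to hub:** I picked it up by the black knob, turned it about 1.8° to match the studs, and lowered it in small steps. It touched down at the expected height, and I let go.
- **Guard and toggle:** I swung the red guard open, pushed the toggle left until it hit its stop (4–9 N at the fingers), and pushed the guard back past its balance point. It fell shut.

**Last checks**
- **Disc seating:** all three studs show through the holes. Depth readings of the disc's top averaged about 51 mm (50 mm expected), but single readings scattered from 47 to 55 mm. The contact height and the pictures are therefore better evidence that it sits flat.
- **Guard:** the side view shows it closed on its frame.
- **Toggle:** I saw it leaning left before closing the guard, but not again afterwards.
- **Other objects:** they look unmoved in both pictures, and the gripper is clear of everything.

**Disagreements:** the two cameras differed by 2–6 mm sideways, so I corrected the hub and switch box positions using the spot where the gripper had actually closed on the tab. The toggle ball also measured about 5 mm from its expected place in both x and y. The push still reached it.

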